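# Bolt down the gasketed lid of a dry-storage box

### The arm

A 6-joint arm with a two-finger parallel gripper is mounted at the origin on a cart in front of the work surface, level with it; the furniture and walls round the work are solid. World frame = base frame: x ahead of the robot, y to its left, z up, the work surface at z = 0. Lengths are in m, angles in rad, forces in N, time in s.
With the tool pointing down it reaches from about 0.375 to 0.9 m from the base axis. Payload 3.1 kg.
Tool frame: the origin (TCP) lies midway between the tips of the shut fingers; the grasp point (between the pads) lies 19 mm behind it; x points along the fingers, y is the direction in which the jaws open and shut, and the axes are right-handed (so a half turn about x gives the same grasp; the last joint's range is limited). The gripper opens to 85 mm and grips with 20 to 120 N. Pads are 22 mm wide; open, the fingers measure 114 mm over their backs; the gripper's body (76 mm by 85 mm) begins 54 mm behind the grasp point. The pads swing forward as they close: fully open they stand 13 mm farther back than shut.
Start: joints at [-1.385, 0.527, 1.433, -0, 1.181, -0.178], TCP at [0.223, -0.584, 0.231] pointing down, gripper open.
Joint ranges: [-3.08, 3.08], [-0.75, 2.2], [0.22, 2.44], [-1.43, 4.57], [0, 2.65], [-2.85, 2.85]. Speed limits (rad/s): [2.79, 2.79, 3.14, 3.14, 3.14, 3.14].

### API

Orientations are given as a unit quaternion [x, y, z, w].
In Python, from station import manip gives the robot as it stands.
- The arm moves only by the tool carry_out, never from a script. Its argument "commands" is a list that holds one entry, the list of rows, each a list of 7 numbers: the shift along the tool's x, y, z in units of 25 mm (1.0 is 25 mm), then the turn, a rotation vector about the tool's x, y, z in units of 5 degrees (1.0 is 5 degrees), then the finger opening in mm, from 0 to 85.4. A call has exactly 5 rows; each row is the pose to reach, as a shift and turn from the pose commanded when the call began, along the tool's axes at that moment; what a row does not reach only later rows make up. A row lasts 1/10 s, in which the tool goes at most 50 mm and 8.59 degrees, less where a joint would pass 70% of its speed; a pose out of reach is approached as far as the arm can. A call with a gripper value outside its range is refused whole. The fingers move at their own pace and stop on an object; "force" is the grip in N (left out, the last holds). Time passes only in rows, so rows that repeat a pose let the fingers close, or fill a call up. It gives the time, the measured TCP pose, the force and the opening at its end, in the units of the state.
- manip.sense(): the state, without advancing time (a new reading comes with each control period).
- manip.snapshot(name): name is "side" or "top" or "wrist"; returns a dict with "image" (420x560x3 uint8, red, green, blue), "fx", "fy", "cx", "cy" (pixels), "rvec" (rotation vector, rad) and "tvec" (3), from world to camera coordinates, as OpenCV has them. Camera axes: x right, y down, z forward; pixel columns grow to the right and rows downward; lengths in m; the calibration is good to about 2 mm. A picture is of the moment at which its call begins. There is no depth.
- manip.sign_off(): hands the job in, once; it reports no verdict.
The state is a dict: "t": time; "q": joint angles; "qd": joint speeds; "tau": joint torques, N m; "tcp_pos": TCP position; "tool_rot": TCP orientation; "force": force on the tool from outside, world axes, zero at the start; "ft_torque": the same for the moment, N m; "finger_gap": opening from 0.0 (shut) to 1.0 (fully open).
Only numpy, scipy, OpenCV 4.12 (cv2) and the standard library are available. Lean on these libraries where they do the work, as an engineer would, in place of code of your own. Each camera call takes 0.05 s, during which the arm holds its last target.

### The job

Secure the lid of the dry-storage box: press the lid down onto its springy gasket so that the barrel bolt lines up with the keeper on the fixed deck, slide the bolt across through the keeper, find by feel the place where its handle is over the notch in the guide (a little short of the stop), and turn the handle down all the way into the notch so that the bolt cannot slide back. Work gently: do not ram or force the bolt, leave the things round the box where they are, and let go at the end.

Things in the scene. Friction and masses are not known exactly. Their poses are not given: they have to be found in the camera images.
- dry_box: White box, 190 x 290 mm, 112 mm high, standing fast. Origin: centre of its underside; x to its back (lid's hinge), y along its long side to its left end, z up. The last 63 mm of its top at the +y end is a fixed deck with a dial and the keeper; the rest is a lid with a clear pane. The bolt lies along y on the lid's front rim, axis at x = -73, z = 125 mm with the lid home (lid's front edge: x = -98)
- lid (a joint): Lid hinge, rad: 0 = pressed home against a hard stop; about 0.03 at rest on its gasket, the bolt's axis then 5 mm too high for the keeper. Pressing it home takes about 10 to 17 N straight down on the bolt's handle. With the bolt in the keeper the gasket holds the rod up against the keeper's top bar (lid about 0.01)
- bolt: Steel barrel bolt carried by the lid: rod 12 mm thick, 195 mm long along its y, with a handle 8 mm thick square to it that ends in a black ball 18 mm across. Origin: on the rod's axis where the handle starts; z along the handle to the ball, y along the rod to its tip, 92 mm from the origin
- ball (a point): Centre of the bolt's black ball, 50 mm from the rod's axis; free on both sides along the rod
- bolt_slide (a joint): How far the bolt is slid toward the keeper (box +y), m; at the start 0 to 0.008 with the handle upright. The tip reaches the keeper at 0.016; the handle stands at the middle of the notch somewhere from 0.031 to 0.049, and at the stop 0.012 further. Friction 2 to 5 N
- bolt_turn (a joint): Turn of the handle, rad: 0 = upright, 1.57 = level, pointing out over the front edge of the box (box -x), limit 1.6. It stays where it is left. The walls of the slot let it lean only about 0.2 either way, except at the notch; a push at the ball is 3 to 4 times as strong at the wall, so keep it under about 6 N there. Turning takes 1 to 3 N at the ball, which pivots between fingers that hold it lightly (about 12 N)
- barrel: Steel guide of the bolt, on the lid, 150 mm long: two straps and between them a slot for the handle, its walls 14 mm higher than the bolt's axis. Origin on the bolt's axis, level with the middle of the box, axes as the box. The front wall is a plate on screws in slotted holes: its notch, open to the front, has its middle 11 to 29 mm along +y from here; this is not measured
- slot_start (a point): Point of the barrel on the bolt's axis where the handle stands at bolt_slide 0 (20 mm along -y from the barrel's origin). The notch further along +y is 11 mm wide for the 8 mm handle. The slot runs on past it to a stop, part of the same plate: a handle that touches the stop is 12.0 mm beyond the middle of the notch. Anywhere else the front wall keeps the handle up
- keeper: Steel staple on the front of the deck, 12 mm deep along y, 36 mm wide, 26 mm high. Origin: middle of its foot, on the deck at z = 112 mm, under the bolt's line. Its opening is 16 mm wide; its top bar starts 20.5 mm above the origin, 1.5 mm over the rod when the lid is home
- tape_roll: roll of label tape lying flat, 74 mm across, 18 mm high; origin under its centre; bystander
- marker: marker pen lying down, 132 mm long; origin under its middle; bystander
- mini_rack: narrow blue rack, 50 x 170 x 79 mm; origin under its centre; bystander
- kit_box: small white kit carton, 66 x 90 x 45 mm; origin under its centre; bystander
- pcr_strip: strip of eight tiny tubes lying flat, 23 x 70 x 8 mm; origin under its centre; bystander

How it is judged:
On the way:
1. the lid is held down on its gasket with the bolt in the keeper, the handle still up (value of joint lid below 0.015 rad and value of joint bolt_slide above 0.022 m and value of joint bolt_turn below 0.6 rad), for 0.05 s.
At the end, for the whole second after the job is handed in: The bolt is slid at least 28 mm across, through the keeper; its handle is turned down at least 1.35 rad, into the notch; the lid is held down on its gasket (lid below 0.015 rad); all at rest and released (value of joint bolt_turn above 1.35 rad and value of joint bolt_slide above 0.028 m and value of joint lid below 0.015 rad and angular speed of bolt below 0.1 rad/s); the robot touches nothing.
It fails at once if the bolt is rammed against the stop or the walls of its slot (more than 30 N) (contact force between bolt and barrel above 30 N).
It fails at once if the bolt is rammed against the keeper (more than 30 N) (contact force between bolt and keeper above 30 N).
It fails at once if a thing beside the box is pushed more than 30 mm (distance of any of tape_roll, marker, mini_rack, kit_box, pcr_strip from where it was at the start of the episode above 0.03 m).
It also fails if it takes over 61 s, if anything falls off the work surface, if the arm or the gripper's body presses on something with over 40 N, if the wrist force passes 120 N, or if a joint passes its speed limit or range.

## Working session

There is one attempt and no reset: what is moved stays moved. The work goes in short steps, Python scripts to look and compute and a tool call to move; the robot and the scene stay as the last step left them, time stands still between calls to the robot, and variables do not carry over. Pictures are saved under pics/ and viewed, and the job is handed in when it is done.

Besides the shell and the picture viewer there is one more tool, called after "Request:" in YAML: its name, and indented under it one key for each argument. carry_out: Moves the arm, as the interface text tells. Its arguments: {"type":"object","properties":{"commands":{"type":"array"},"force":{"type":"number"}},"required":["commands"]}

```bash
mkdir -p pics; ls; cat > h.py <<'E'
import numpy as np,cv2,pickle
from station import manip
from scipy.spatial.transform import Rotation as R
def snap(n,f):
    s=manip.snapshot(n); pickle.dump(s,open('pics/'+f+'.pkl','wb')); cv2.imwrite('pics/'+f+'.png',s['image'][:,:,::-1]); return s
def load(f): return pickle.load(open('pics/'+f+'.pkl','rb'))
def ray(s,u,v):
    M=R.from_rotvec(np.array(s['rvec']).ravel()).as_matrix(); t=np.array(s['tvec']).ravel()
    return -M.T@t, M.T@np.array([(u-s['cx'])/s['fx'],(v-s['cy'])/s['fy'],1])
def onz(s,u,v,z):
    o,d=ray(s,u,v); return o+d*(z-o[2])/d[2]
def tri(s1,p1,s2,p2):
    o1,d1=ray(s1,*p1);o2,d2=ray(s2,*p2)
    d1/=np.linalg.norm(d1);d2/=np.linalg.norm(d2)
    A=np.stack([d1,-d2],1);k=np.linalg.lstsq(A,o2-o1,rcond=None)[0]
    a=o1+k[0]*d1;b=o2+k[1]*d2
    return (a+b)/2,np.linalg.norm(a-b)
def proj(s,p):
    M=R.from_rotvec(np.array(s['rvec']).ravel()).as_matrix(); c=M@np.array(p)+np.array(s['tvec']).ravel()
    return s['fx']*c[0]/c[2]+s['cx'],s['fy']*c[1]/c[2]+s['cy']
E
python3 - <<'E'
from h import *
for n in("side","top","wrist"): 
    s=snap(n,n+"0"); print(n,s['fx'],ray(s,280,210))
print(manip.sense())
E
```

```text
pics
side 526.8730171422004 (array([0.6669006 , 1.44099161, 0.78237466]), array([-0.06173487, -0.91242334, -0.40466254]))
top 410.0888600316314 (array([ 0.4256564 , -0.01327835,  1.43284657]), array([ 0.12001131, -0.01783262, -0.99275305]))
wrist 352.10796676922206 (array([ 0.30058948, -0.55294872,  0.37325742]), array([-0.30224773, -0.12060477, -0.94559247]))
{'t': 0.15, 'q': array([-1.38451770e+00,  5.28292034e-01,  1.43361855e+00, -1.13108670e-05,
        1.18139856e+00, -1.78491431e-01]), 'qd': array([ 0.00017473, -0.00076613, -0.00406244, -0.00044128, -0.00017713,
        0.00054647]), 'tau': array([ 3.89700299e-04, -4.42742229e+01, -1.78276849e+01, -2.80362437e-04,
        5.58790925e-03, -3.77235054e-06]), 'tcp_pos': array([ 0.22288423, -0.58331335,  0.23053084]), 'tool_rot': array([-0.69537205, -0.12886019,  0.69538417, -0.12764648]), 'force': array([ 0.2213631 , -0.26657451, -0.0352446 ]), 'ft_torque': array([ 0.01330519,  0.00352958, -0.04138235]), 'finger_gap': 0.9980281424297776}
```

View pics/side0.png

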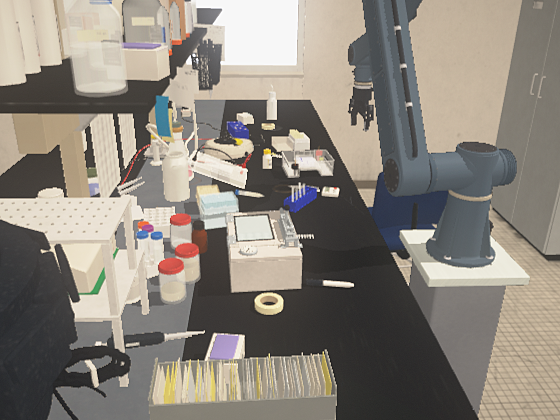

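View pics/top0.png

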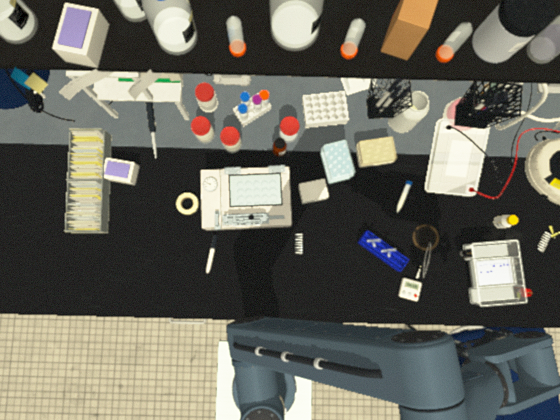

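The top view shows the box at about (246,198) px, with the bolt along its front rim at row ~218, the tape roll at (187,203), the marker at (210,255) and the strip at (299,243). In the side view the box is at (265,250). I'll zoom in on both.

```bash
python3 - <<'E'
from h import *
a=load('side0')['image'][190:310,210:370,::-1]; b=load('top0')['image'][155:245,190:310,::-1]
cv2.imwrite('pics/sz.png',cv2.resize(a,(800,600),interpolation=cv2.INTER_CUBIC))
cv2.imwrite('pics/tz.png',cv2.resize(b,(800,600),interpolation=cv2.INTER_CUBIC))
E
```

```text
(no output)
```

View pics/sz.png

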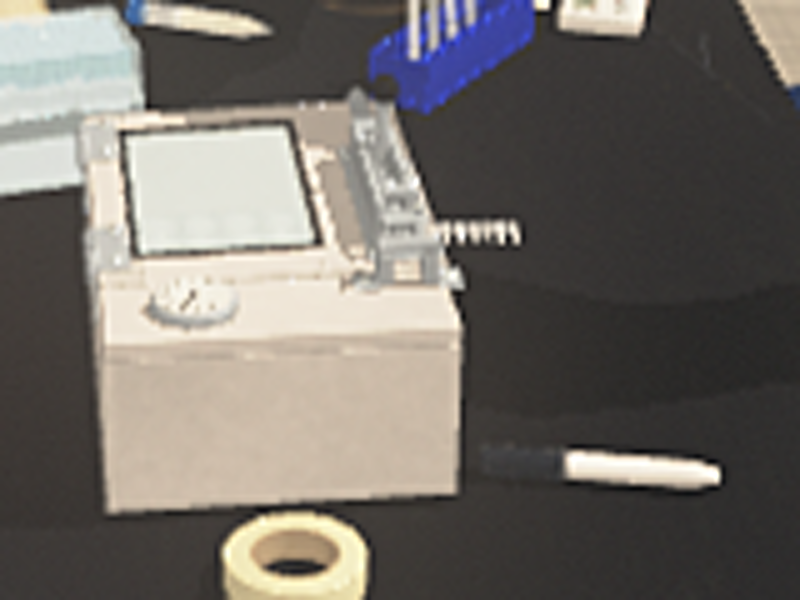

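View pics/tz.png

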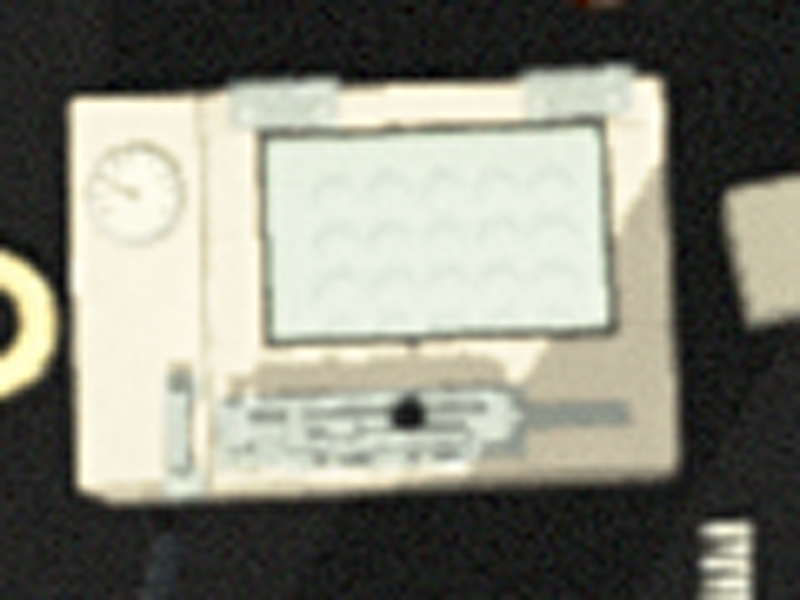

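View pics/wrist0.png

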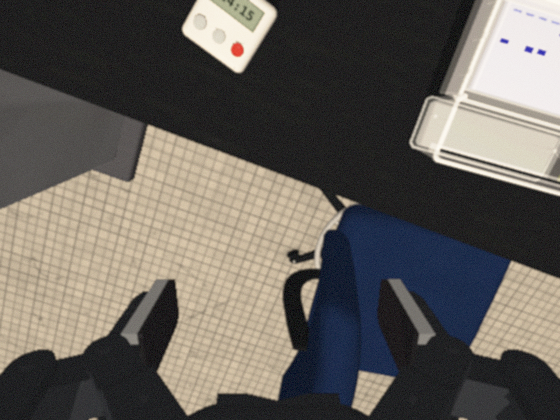

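The zoomed views show the black ball at about (251,217) px in top and (287,207) in side. The bolt's tail points right (−y), and the keeper is at the box's left. Next I'll compute positions.

```bash
python3 - <<'E'
from h import *
t=load('top0');s=load('side0')
z2t=lambda u,v:(190+(u+.5)*.15-.5,155+(v+.5)*.15-.5)
z2s=lambda u,v:(210+(u+.5)*.2-.5,190+(v+.5)*.2-.5)
for c in [(70,97),(665,77),(680,475),(85,502)]: print(onz(t,*z2t(*c),.112).round(4))
# ball centroid dark
im=t['image'].astype(int); g=im.sum(2); print(g[212:222,244:260])
p=z2t(407,412); q=z2s(385,85)
print(tri(t,p,s,q)); print(onz(t,*p,.178))
gs=s['image'].astype(int).sum(2);print(gs[202:214,280:294])
E
```

```text
[0.7132 0.2282 0.112 ]
[ 0.7313 -0.0641  0.112 ]
[ 0.5349 -0.0757  0.112 ]
[0.5141 0.2117 0.112 ]
[[534 541 537 547 542 544 551 557 536 529 523 516 466 469 491 490]
 [513 535 534 546 541 521 503 468 451 488 512 518 484 447 472 506]
 [591 599 642 642 610 527 402 316 374 536 582 595 583 578 589 604]
 [608 611 629 604 512 379 219 154 220 412 535 550 508 484 496 524]
 [472 466 474 432 335 182  88  79  98 252 435 483 459 465 474 494]
 [523 546 552 523 363 146 101  81  75 240 478 539 554 557 562 578]
 [590 654 638 607 429 190  96  94 120 253 425 477 479 493 492 511]
 [508 549 558 543 480 400 350 321 358 420 454 452 459 468 479 503]
 [572 642 639 635 646 660 642 596 597 602 606 591 600 588 615 587]
 [649 658 626 607 631 637 611 590 561 575 588 545 514 526 557 553]]
(array([0.55469275, 0.05408078, 0.17787607]), np.float64(0.0009790414171837033))
[0.5551684  0.05401698 0.178     ]
[[191 191 179 203 291 265 265 264 260 266 255 268 319 320]
 [192 188 178 219 286 269 273 268 269 268 259 254 251 252]
 [190 189 181 211 285 252 248 250 253 267 264 267 263 263]
 [190 190 176 195 259 196 175 179 211 259 273 261 265 262]
 [173 166 161 177 201 178 181 191 197 222 270 268 263 265]
 [236 300 192 156 167 177 182 193 184 200 267 269 263 266]
 [388 448 327 186 181 168 179 177 176 202 261 268 262 266]
 [445 440 415 289 249 165 146 153 161 216 273 275 303 265]
 [423 425 420 385 413 330 271 289 302 207 269 298 332 264]
 [409 415 418 428 495 470 443 458 471 157 223 259 245 244]
 [412 401 405 402 428 440 496 509 492 186 148 162 181 193]
 [464 470 467 479 507 452 497 545 483 273 163 178 180 183]]
```

```bash
cat >> h.py <<'E'
def goal(p,yaw,flip=1):
    x=np.array([0,0,-1.]);y=flip*np.array([-np.sin(yaw),np.cos(yaw),0]);return np.array(p),R.from_matrix(np.stack([x,y,np.cross(x,y)],1))
def rel(p0,r0,p1,r1):
    return (r0.inv().apply(np.array(p1)-p0)/.025).round(3),np.degrees((r0.inv()*r1).as_rotvec()).round(2)/5
E
python3 - <<'E'
from h import *
s=manip.sense(); r0=R.from_quat(s['tool_rot']);print(r0.as_matrix().round(3))
for f in(1,-1):
    p,r=goal([.555,.054,.26],.068,f); print(rel(s['tcp_pos'],r0,p,r))
E
```

```text
[[-0.     0.357 -0.934]
 [ 0.002 -0.934 -0.357]
 [-1.    -0.002 -0.   ]]
(array([ -1.14 , -19.078, -21.505]), array([-3.26e+01, -2.80e-02, -0.00e+00]))
(array([ -1.14 , -19.078, -21.505]), array([ 3.4 , -0.  ,  0.02]))
```

Request:
carry_out:
  commands:
    - [[-0.4, -1.2, -1.35, 0.5, 0, 0, 85], [-0.8, -2.4, -2.7, 1, 0, 0, 85], [-1.14, -3.7, -4.2, 1.5, 0, 0, 85], [-1.14, -5.0, -5.65, 2, 0, 0, 85], [-1.14, -6.3, -7.1, 2.5, 0, 0, 85]]
  force: 20

```text
t: 0.65
tcp_pos: [0.3332, -0.3716, 0.26]
tool_rot: [0.705, 0.051, -0.705, 0.051]
force: [0.8, 0.3, 0.1]
finger_gap: 1.001
```

```bash
cat >> h.py <<'E'
import json
def getc():
    d=json.load(open('cmd.json'));return np.array(d['p']),R.from_quat(d['q'])
def setc(p,r): json.dump({'p':list(p),'q':list(r.as_quat())},open('cmd.json','w'))
def adv(row):
    p,r=getc(); row=np.array(row,float); setc(p+r.apply(row[:3]*.025), r*R.from_rotvec(np.radians(row[3:6]*5)))
    return getc()
E
python3 - <<'E'
from h import *
setc(np.array([.2229,-.5835,.231]),R.from_quat([-0.69537205, -0.12886019,  0.69538417, -0.12764648]))
print(adv([-1.14,-6.3,-7.1,2.5,0,0])[0])
p,r=getc()
print(rel(p,r,*goal([.535,.054,.26],.068,-1)))
E
```

```text
[ 0.33254435 -0.37309003  0.25981857]
(array([  0.019, -15.717, -10.507]), array([0.9  , 0.002, 0.02 ]))
```

Request:
carry_out:
  commands:
    - [[0, -1.6, -1.05, 0.2, 0, 0, 85], [0, -3.2, -2.1, 0.4, 0, 0, 85], [0, -4.8, -3.2, 0.6, 0, 0, 85], [0, -6.4, -4.3, 0.8, 0, 0, 85], [0, -8.0, -5.35, 0.9, 0, 0, 85]]

```text
t: 1.15
tcp_pos: [0.4362, -0.1541, 0.2598]
tool_rot: [0.707, 0.024, -0.707, 0.024]
force: [0.4, -0.4, -0.1]
finger_gap: 0.995
```

```bash
python3 - <<'E'
from h import *
print(adv([0,-8,-5.35,.9,0,0])[0])
p,r=getc(); s=manip.sense();print(s['tcp_pos'],s['q'],rel(s['tcp_pos'],R.from_quat(s['tool_rot']),p,r))
print(rel(p,r,*goal([.52,.03,.27],.068,-1)))
E
```

```text
[ 0.43564286 -0.15569718  0.26015102]
[ 0.43622318 -0.15411417  0.25983419] [-5.81949639e-01  2.69561338e-01  1.78922783e+00  9.86332897e-05
  1.08261910e+00  9.21502547e-01] (array([-0.013,  0.062,  0.027]), array([-0.008, -0.004, -0.02 ]))
(array([-0.383, -7.182, -3.872]), array([0.   , 0.002, 0.02 ]))
```

Request:
carry_out:
  commands:
    - [[-0.1, -1.7, -0.9, 0, 0, 0, 85], [-0.2, -3.4, -1.8, 0, 0, 0, 85], [-0.4, -5.1, -2.7, 0, 0, 0, 85], [-0.4, -6.5, -3.5, 0, 0, 0, 85], [-0.4, -7.2, -3.9, 0, 0, 0, 85]]

```text
t: 1.65
tcp_pos: [0.5216, 0.0334, 0.2699]
tool_rot: [0.707, 0.025, -0.706, 0.025]
force: [0.6, 0.4, 0.7]
finger_gap: 0.995
```

```bash
python3 - <<'E'
from h import *
print(adv([-.4,-7.2,-3.9,0,0,0])[0])
s0=snap('wrist','w1')
p,r=getc(); s=manip.sense();print(s['tcp_pos'],s['force'],s['q'],rel(s['tcp_pos'],R.from_quat(s['tool_rot']),p,r))
E
```

```text
[0.52067755 0.03050044 0.27043684]
[0.52247534 0.03476752 0.26981654] [1.12846641 0.89903265 0.70196262] [-0.14868329  0.34319913  1.63956105  0.00287596  1.15729855  1.34899677] (array([-0.025,  0.165,  0.084]), array([ 0.044, -0.026,  0.006]))
```

View pics/w1.png

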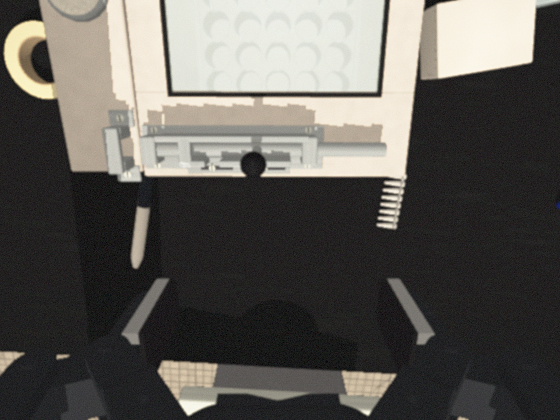

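The wrist picture shows the ball at (253,165), the rod tail's end at (385,149), the keeper at (113,150) and the strap edges clearly. I'll compute the ball position and yaw from these.

```bash
python3 - <<'E'
from h import *
w=snap('wrist','w2'); s=manip.sense(); print(s['tcp_pos'],s['t'])
im=w['image']; g=im.astype(int).sum(2)
m=(g[145:185,235:272]<150).astype(np.uint8); n,l,st,c=cv2.connectedComponentsWithStats(m)
i=1+st[1:,4].argmax(); b=(c[i][0]+235,c[i][1]+145); print(b,st[i])
t=load('top0')
print('z178',onz(w,*b,.178), 'tri',tri(w,b,t,(251.0,216.7)))
a=onz(w,385,149.5,.129);d=onz(w,322,149,.129);print(a,d)
for u,v in [(73,171),(406,178)]: print(onz(w,u,v,.112))
cv2.imwrite('pics/wz.png',cv2.resize(im[100:200,90:410,::-1],(800,250),interpolation=cv2.INTER_CUBIC))
E
```

```text
[0.52140767 0.0327002  0.26959552] 1.75
(np.float64(254.4115107913669), np.float64(170.9640287769784)) [  0   9  37  31 695]
z178 [0.55179926 0.05360998 0.178     ] tri (array([0.55345342, 0.05283743, 0.1852631 ]), np.float64(0.000775797489816283))
[ 0.56578505 -0.04767692  0.129     ] [0.56254607 0.0028924  0.129     ]
[0.52541177 0.21468625 0.112     ]
[ 0.54008676 -0.07554509  0.112     ]
```

View pics/wz.png

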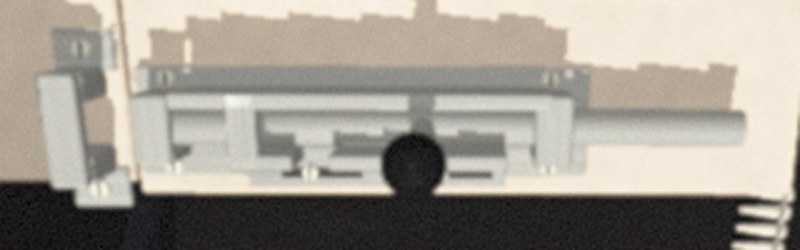

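```bash
python3 - <<'E'
from h import *
w=load('w2');t=load('top0')
b=(255.0,165.6)
print(onz(w,*b,.180),tri(w,b,t,(251.0,216.7)), onz(t,251,216.7,.18))
f=lambda u,v:(90+(u+.5)/2.5-.5,100+(v+.5)/2.5-.5)
def yaw(a,b,z):
    d=onz(w,*f(*a),z)-onz(w,*f(*b),z);return np.arctan2(-d[0],d[1])
print(yaw((130,94),(575,95),.143),yaw((575,111.5),(745,111.5),.129),yaw((575,142.5),(745,142.5),.125),yaw((135,193),(790,196),.115))
print(onz(w,*f(745,127),.13),onz(w,*f(580,127),.13))
E
python3 - <<'E'
from h import *
s=manip.sense();print(s['tcp_pos'],s['qd'].round(3),R.from_quat(s['tool_rot']).as_matrix().round(4))
E
```

```text
[0.55593794 0.05329491 0.18      ] (array([0.55462793, 0.05333596, 0.17378294]), np.float64(0.0005635203722539951)) [0.55399021 0.05272627 0.18      ]
0.06960849087804995 0.07185950266569004 0.07191915122160622 0.06732942164405518
[ 0.56528606 -0.04965858  0.13      ] [0.56148438 0.00313281 0.13      ]
[0.52140767 0.0327002  0.26959552] [-0.056 -0.013  0.031 -0.036  0.007 -0.028] [[ 3.000e-04  7.230e-02 -9.974e-01]
 [ 5.000e-04 -9.974e-01 -7.230e-02]
 [-1.000e+00 -5.000e-04 -3.000e-04]]
```

```bash
python3 - <<'E'
from h import *
p,r=getc();print(rel(p,r,*goal([.555,.0533,.22],.070,-1)))
E
```

```text
(array([ 2.019, -0.813, -1.432]), array([-0.022,  0.002,  0.02 ]))
```

Request:
carry_out:
  commands:
    - [[0, -0.4, -0.7, 0, 0, 0, 85], [0.6, -0.8, -1.4, 0, 0, 0, 85], [1.4, -0.8, -1.4, 0, 0, 0, 70], [2.0, -0.8, -1.4, 0, 0, 0, 60], [2.0, -0.8, -1.4, 0, 0, 0, 60]]

```text
t: 2.25
tcp_pos: [0.5521, 0.0517, 0.2174]
tool_rot: [-0.704, -0.024, 0.709, -0.024]
force: [-0.8, 0.3, 0.2]
finger_gap: 0.702
```

```bash
python3 - <<'E'
from h import *
print(adv([2,-.8,-1.4,0,0,0])[0])
w=snap('wrist','w3'); s=manip.sense(); print(s['tcp_pos'],s['qd'].round(3),s['force'],s['finger_gap'])
x=snap('side','s3'); cv2.imwrite('pics/s3z.png',cv2.resize(x['image'][130:310,190:370,::-1],(600,600),interpolation=cv2.INTER_CUBIC))
print(manip.sense()['tcp_pos'])
E
```

```text
[0.55421977 0.0529189  0.22046353]
[0.55313636 0.05161786 0.21880519] [ 0.003 -0.025 -0.033  0.003  0.003  0.002] [ 0.44131926 -0.51478104  1.40367108] 0.7041676088911303
[0.55398305 0.05163943 0.21976164]
```

View pics/w3.png

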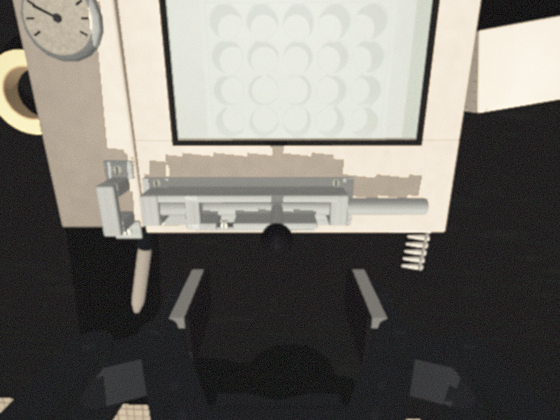

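View pics/s3z.png

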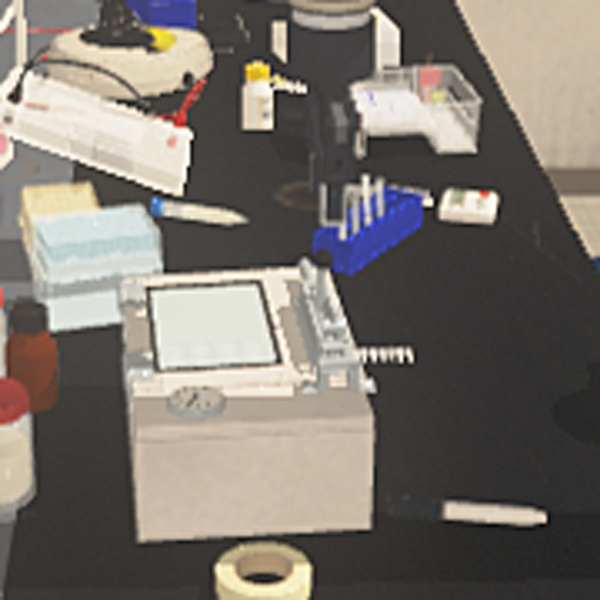

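The wrist picture shows the ball at (276,237), centred between the open fingers (columns 185 to 370). In the side view the fingers hang above the ball. Now I'll descend.

```bash
python3 - <<'E'
from h import *
w=load('w3');print(onz(w,276,237,.179),tri(w,(276,237),load('top0'),(251,216.7)))
r=getc()[1]; m=np.array([.554,.0517,.2199])
print(rel(m,r,*goal([.5548,.0533,.160],.070,-1)))
E
```

```text
[0.55656558 0.05364467 0.179     ] (array([0.55453961, 0.05327942, 0.17429723]), np.float64(0.0005097855217190575))
(array([ 2.396, -0.058, -0.037]), array([-0.022,  0.002,  0.02 ]))
```

Request:
carry_out:
  commands:
    - [[0.6, -0.06, -0.04, 0, 0, 0, 60], [1.2, -0.06, -0.04, 0, 0, 0, 60], [1.8, -0.06, -0.04, 0, 0, 0, 60], [2.4, -0.06, -0.04, 0, 0, 0, 60], [2.4, -0.06, -0.04, 0, 0, 0, 60]]

```text
t: 2.85
tcp_pos: [0.5544, 0.0537, 0.1592]
tool_rot: [-0.706, -0.024, 0.707, -0.024]
force: [0.2, -0.5, -1.4]
finger_gap: 0.704
```

```bash
python3 - <<'E'
from h import *
print(adv([2.4,-.06,-.04,0,0,0])[0])
w=snap('wrist','w4'); s=manip.sense(); print(s['tcp_pos'],s['qd'].round(3),s['force'],s['finger_gap'])
E
```

```text
[0.55509574 0.05458453 0.16046596]
[0.55517859 0.05365819 0.16017212] [ 0.002 -0.019 -0.021  0.001 -0.     0.   ] [ 0.51975698 -0.42161618 -0.43862039] 0.702780960441427
```

View pics/w4.png

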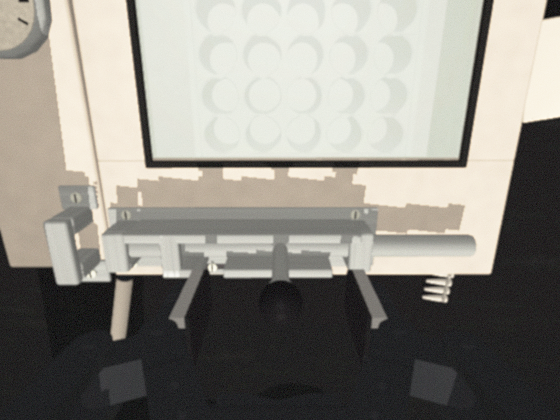

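The wrist picture shows the ball at (280,302), centred between the finger tips at (176,320) and (384,320). I'll close on it.

Request:
carry_out:
  commands:
    - [[0, 0, 0, 0, 0, 0, 40], [0, 0, 0, 0, 0, 0, 26], [0, 0, 0, 0, 0, 0, 18], [0, 0, 0, 0, 0, 0, 12], [0, 0, 0, 0, 0, 0, 10]]
  force: 30

```text
t: 3.4
tcp_pos: [0.5556, 0.0539, 0.1604]
tool_rot: [0.707, 0.024, -0.706, 0.024]
force: [-0.5, -1.5, 2.2]
finger_gap: 0.185
```

```bash
python3 - <<'E'
from h import *
s=manip.sense(); print(s['tcp_pos'],s['qd'].round(3),s['force'],s['finger_gap']*85.4)
E
```

```text
[0.55560275 0.05386224 0.16038664] [ 0.001  0.002  0.002  0.002 -0.001  0.   ] [-0.54673597 -1.4802075   2.23842443] 15.794961979516234
```

Request:
carry_out:
  commands:
    - [[0.04, 0, 0, 0, 0, 0, 10], [0.08, 0, 0, 0, 0, 0, 10], [0.12, 0, 0, 0, 0, 0, 10], [0.16, 0, 0, 0, 0, 0, 10], [0.16, 0, 0, 0, 0, 0, 10]]
  force: 40

```text
t: 3.9
tcp_pos: [0.5564, 0.0539, 0.1575]
tool_rot: [0.708, 0.024, -0.706, 0.024]
force: [-1.5, -1.5, 10.6]
finger_gap: 0.176
```

Request:
carry_out:
  commands:
    - [[0.03, 0, 0, 0, 0, 0, 10], [0.06, 0, 0, 0, 0, 0, 10], [0.09, 0, 0, 0, 0, 0, 10], [0.12, 0, 0, 0, 0, 0, 10], [0.12, 0, 0, 0, 0, 0, 10]]

```text
t: 4.4
tcp_pos: [0.5588, 0.0541, 0.1572]
tool_rot: [0.71, 0.024, -0.703, 0.024]
force: [-1.5, 0.8, 22.1]
finger_gap: 0.178
```

The lid is down at 22 N, which feels like the hard stop. Next I slide toward the keeper, which is tool −y.

Request:
carry_out:
  commands:
    - [[0, -0.05, 0, 0, 0, 0, 10], [0, -0.1, 0, 0, 0, 0, 10], [0, -0.15, 0, 0, 0, 0, 10], [0, -0.2, 0, 0, 0, 0, 10], [0, -0.25, 0, 0, 0, 0, 10]]

```text
t: 4.9
tcp_pos: [0.5584, 0.0599, 0.1572]
tool_rot: [0.71, 0.024, -0.703, 0.025]
force: [-3.0, -0.7, 22.0]
finger_gap: 0.176
```

```bash
python3 - <<'E'
from h import *
print(adv([.28,-.25,0,0,0,0])[0])
w=snap('wrist','w5'); s=manip.sense(); print(s['tcp_pos'],s['force'],s['finger_gap']*85.4)
E
```

```text
[0.55466835 0.06083184 0.15347662]
[0.5583896  0.06008013 0.1572042 ] [-2.17799987 -1.18551346 21.62124251] 15.25192795834773
```

View pics/w5.png

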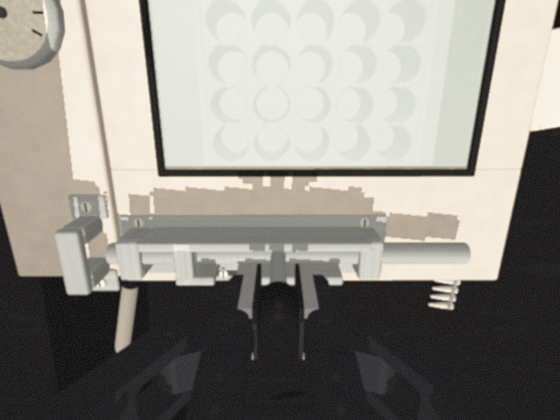

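The wrist picture shows the fingers holding the ball (tips at (255,355) and (302,355)). The rod tip has come out of the barrel at (107,253), in line with the keeper opening (rows ~235–270). I continue sliding.

Request:
carry_out:
  commands:
    - [[0, -0.05, 0, 0, 0, 0, 10], [0, -0.1, 0, 0, 0, 0, 10], [0, -0.15, 0, 0, 0, 0, 10], [0, -0.2, 0, 0, 0, 0, 10], [0, -0.25, 0, 0, 0, 0, 10]]

```text
t: 5.45
tcp_pos: [0.558, 0.0661, 0.1572]
tool_rot: [0.71, 0.024, -0.703, 0.025]
force: [-2.2, -1.4, 22.2]
finger_gap: 0.177
```

Request:
carry_out:
  commands:
    - [[0, -0.05, 0, 0, 0, 0, 10], [0, -0.1, 0, 0, 0, 0, 10], [0, -0.15, 0, 0, 0, 0, 10], [0, -0.2, 0, 0, 0, 0, 10], [0, -0.25, 0, 0, 0, 0, 10]]

```text
t: 5.95
tcp_pos: [0.5576, 0.0724, 0.1572]
tool_rot: [0.71, 0.024, -0.703, 0.025]
force: [-1.2, -1.9, 23.2]
finger_gap: 0.178
```

```bash
python3 - <<'E'
from h import *
print(adv([0,-.5,0,0,0,0])[0])
w=snap('wrist','w6'); s=manip.sense(); print(s['tcp_pos'],s['force'])
E
```

```text
[0.55381816 0.07330288 0.15349791]
[0.55755213 0.07262415 0.15722411] [-2.25872001 -0.87439877 22.61290127]
```

View pics/w6.png

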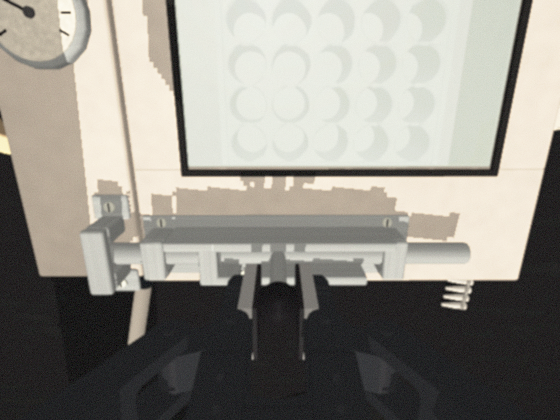

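The rod tip is now at or inside the keeper: it meets the keeper's bar at (113,253) with no rise in force. I continue in small steps.

Request:
carry_out:
  commands:
    - [[0, -0.05, 0, 0, 0, 0, 10], [0, -0.1, 0, 0, 0, 0, 10], [0, -0.15, 0, 0, 0, 0, 10], [0, -0.2, 0, 0, 0, 0, 10], [0, -0.25, 0, 0, 0, 0, 10]]

```text
t: 6.5
tcp_pos: [0.5571, 0.0787, 0.1572]
tool_rot: [0.71, 0.024, -0.703, 0.025]
force: [-2.0, -1.4, 22.2]
finger_gap: 0.179
```

Request:
carry_out:
  commands:
    - [[0, -0.04, 0, 0, 0, 0, 10], [0, -0.08, 0, 0, 0, 0, 10], [0, -0.12, 0, 0, 0, 0, 10], [0, -0.16, 0, 0, 0, 0, 10], [0, -0.2, 0, 0, 0, 0, 10]]

```text
t: 7.0
tcp_pos: [0.5568, 0.0837, 0.1572]
tool_rot: [0.71, 0.024, -0.703, 0.025]
force: [-1.6, -1.5, 22.3]
finger_gap: 0.173
```

Request:
carry_out:
  commands:
    - [[0, -0.02, 0, 0, 0, 0, 10], [0, -0.04, 0, 0, 0, 0, 10], [0, -0.06, 0, 0, 0, 0, 10], [0, -0.08, 0, 0, 0, 0, 10], [0, -0.1, 0, 0, 0, 0, 10]]

```text
t: 7.5
tcp_pos: [0.5567, 0.0862, 0.1572]
tool_rot: [0.71, 0.024, -0.703, 0.025]
force: [-1.6, -1.1, 22.4]
finger_gap: 0.18
```

Request:
carry_out:
  commands:
    - [[0, -0.02, 0, 0, 0, 0, 10], [0, -0.04, 0, 0, 0, 0, 10], [0, -0.06, 0, 0, 0, 0, 10], [0, -0.08, 0, 0, 0, 0, 10], [0, -0.1, 0, 0, 0, 0, 10]]

```text
t: 8.0
tcp_pos: [0.5565, 0.0887, 0.1572]
tool_rot: [0.71, 0.024, -0.703, 0.025]
force: [-1.7, -2.1, 22.3]
finger_gap: 0.176
```

Request:
carry_out:
  commands:
    - [[0, -0.02, 0, 0, 0, 0, 10], [0, -0.04, 0, 0, 0, 0, 10], [0, -0.06, 0, 0, 0, 0, 10], [0, -0.08, 0, 0, 0, 0, 10], [0, -0.08, 0, 0, 0, 0, 10]]

```text
t: 8.5
tcp_pos: [0.5563, 0.0908, 0.1572]
tool_rot: [0.71, 0.024, -0.703, 0.025]
force: [-1.3, -2.3, 23.0]
finger_gap: 0.177
```

```bash
python3 - <<'E'
from h import *
print(adv([0,-.73,0,0,0,0])[0])
w=snap('wrist','w7'); s=manip.sense(); print(s['tcp_pos'],s['force'])
E
```

```text
[0.55257687 0.09151059 0.15352899]
[0.55626589 0.09082926 0.15719782] [-2.34403914 -2.00111179 22.29289371]
```

View pics/w7.png

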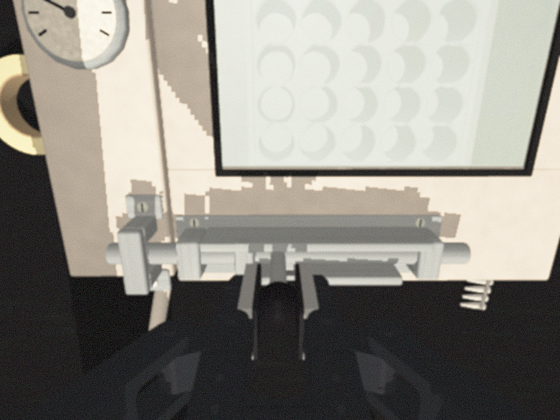

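The wrist picture shows the rod through the keeper, with its tip at (110,254). I keep feeling for the stop in small steps.

Request:
carry_out:
  commands:
    - [[0, -0.02, 0, 0, 0, 0, 10], [0, -0.04, 0, 0, 0, 0, 10], [0, -0.06, 0, 0, 0, 0, 10], [0, -0.08, 0, 0, 0, 0, 10], [0, -0.08, 0, 0, 0, 0, 10]]

```text
t: 9.05
tcp_pos: [0.5562, 0.0928, 0.1572]
tool_rot: [0.71, 0.024, -0.703, 0.025]
force: [-1.6, -1.8, 22.0]
finger_gap: 0.179
```

Request:
carry_out:
  commands:
    - [[0, -0.02, 0, 0, 0, 0, 10], [0, -0.04, 0, 0, 0, 0, 10], [0, -0.06, 0, 0, 0, 0, 10], [0, -0.08, 0, 0, 0, 0, 10], [0, -0.08, 0, 0, 0, 0, 10]]

```text
t: 9.55
tcp_pos: [0.556, 0.0949, 0.1572]
tool_rot: [0.71, 0.024, -0.703, 0.024]
force: [-1.3, -1.8, 22.5]
finger_gap: 0.179
```

Request:
carry_out:
  commands:
    - [[0, -0.02, 0, 0, 0, 0, 10], [0, -0.04, 0, 0, 0, 0, 10], [0, -0.06, 0, 0, 0, 0, 10], [0, -0.08, 0, 0, 0, 0, 10], [0, -0.08, 0, 0, 0, 0, 10]]

```text
t: 10.05
tcp_pos: [0.5559, 0.0969, 0.1572]
tool_rot: [0.71, 0.024, -0.703, 0.024]
force: [-1.7, -1.1, 22.6]
finger_gap: 0.181
```

Request:
carry_out:
  commands:
    - [[0, -0.02, 0, 0, 0, 0, 10], [0, -0.04, 0, 0, 0, 0, 10], [0, -0.06, 0, 0, 0, 0, 10], [0, -0.08, 0, 0, 0, 0, 10], [0, -0.08, 0, 0, 0, 0, 10]]

```text
t: 10.55
tcp_pos: [0.5558, 0.0989, 0.1572]
tool_rot: [0.71, 0.024, -0.703, 0.024]
force: [-2.1, -2.0, 22.5]
finger_gap: 0.178
```

Request:
carry_out:
  commands:
    - [[0, -0.02, 0, 0, 0, 0, 10], [0, -0.04, 0, 0, 0, 0, 10], [0, -0.06, 0, 0, 0, 0, 10], [0, -0.08, 0, 0, 0, 0, 10], [0, -0.08, 0, 0, 0, 0, 10]]

```text
t: 11.05
tcp_pos: [0.5557, 0.0998, 0.1572]
tool_rot: [0.71, 0.023, -0.703, 0.025]
force: [-1.7, -5.0, 22.0]
finger_gap: 0.179
```

Request:
carry_out:
  commands:
    - [[0, -0.02, 0, 0, 0, 0, 10], [0, -0.04, 0, 0, 0, 0, 10], [0, -0.06, 0, 0, 0, 0, 10], [0, -0.08, 0, 0, 0, 0, 10], [0, -0.08, 0, 0, 0, 0, 10]]

```text
t: 11.55
tcp_pos: [0.5559, 0.1001, 0.1572]
tool_rot: [0.71, 0.023, -0.703, 0.027]
force: [-1.1, -10.0, 21.7]
finger_gap: 0.18
```

Contact with the stop shows at TCP y ≈ 0.0998: force rose to −5 N, then −10 N with no further travel. Backing off 12 mm puts the target at y ≈ 0.088.

Request:
carry_out:
  commands:
    - [[0, 0.15, 0, 0, 0, 0, 10], [0, 0.3, 0, 0, 0, 0, 10], [0, 0.45, 0, 0, 0, 0, 10], [0, 0.6, 0, 0, 0, 0, 10], [0, 0.62, 0, 0, 0, 0, 10]]

```text
t: 12.05
tcp_pos: [0.5567, 0.0878, 0.1572]
tool_rot: [0.71, 0.024, -0.703, 0.024]
force: [-0.4, 0.6, 21.4]
finger_gap: 0.181
```

Request:
carry_out:
  commands:
    - [[-0.04, 0, 0, 0, 0, 0, 10], [-0.08, 0, 0, 0, 0, 0, 10], [-0.12, 0, 0, 0, 0, 0, 10], [-0.16, 0, 0, 0, 0, 0, 10], [-0.16, 0, 0, 0, 0, 0, 10]]

```text
t: 12.55
tcp_pos: [0.5544, 0.0877, 0.1581]
tool_rot: [0.708, 0.024, -0.705, 0.024]
force: [0.1, -0.2, 6.0]
finger_gap: 0.175
```

```bash
python3 - <<'E'
from h import *
print(adv([-.16,-.48+.62,0,0,0,0])[0])
s=manip.sense(); print(s['tcp_pos'],s['force'],s['ft_torque'],s['finger_gap']*85.4,R.from_quat(s['tool_rot']).as_matrix().round(4))
E
```

```text
[0.55281624 0.08801196 0.15752303]
[0.55444257 0.08771521 0.15814266] [ 0.14907557 -0.20720343  6.03786702] [-0.03380979 -0.00823415  0.0123033 ] 14.922855714930549 [[ 4.000e-03  6.790e-02 -9.977e-01]
 [ 2.000e-04 -9.977e-01 -6.790e-02]
 [-1.000e+00  0.000e+00 -4.000e-03]]
```

The measured y is 0.0877, which is on target. I switch to a light grip and begin to lean the handle gently, watching for a wall.

Request:
carry_out:
  commands:
    - [[0, 0, 0, 0, 0, 0, 12], [0, 0, 0.08, 0, 0, 0, 12], [0.01, 0, 0.16, 0, 0, 0, 12], [0.02, 0, 0.24, 0, 0, 0, 12], [0.02, 0, 0.32, 0, 0, 0, 12]]
  force: 20

```text
t: 13.05
tcp_pos: [0.5477, 0.0872, 0.1577]
tool_rot: [0.709, 0.024, -0.704, 0.024]
force: [2.4, 0.5, 5.7]
finger_gap: 0.179
```

Request:
carry_out:
  commands:
    - [[0, 0, 0.02, 0, 0, 0, 12], [0, 0, 0.04, 0, 0, 0, 12], [0, 0, 0.06, 0, 0, 0, 12], [0.01, 0, 0.08, 0, 0, 0, 12], [0.01, 0, 0.08, 0, 0, 0, 12]]

```text
t: 13.55
tcp_pos: [0.5461, 0.0871, 0.1575]
tool_rot: [0.709, 0.024, -0.704, 0.024]
force: [2.4, 0.2, 5.1]
finger_gap: 0.181
```

Request:
carry_out:
  commands:
    - [[0, 0, 0.02, 0, 0, 0, 12], [0, 0, 0.04, 0, 0, 0, 12], [0.01, 0, 0.06, 0, 0, 0, 12], [0.01, 0, 0.08, 0, 0, 0, 12], [0.01, 0, 0.08, 0, 0, 0, 12]]

```text
t: 14.05
tcp_pos: [0.5441, 0.087, 0.1572]
tool_rot: [0.709, 0.024, -0.704, 0.024]
force: [2.5, 1.3, 5.3]
finger_gap: 0.177
```

Request:
carry_out:
  commands:
    - [[0, 0, 0.02, 0, 0, 0, 12], [0, 0, 0.04, 0, 0, 0, 12], [0.01, 0, 0.06, 0, 0, 0, 12], [0.02, 0, 0.08, 0, 0, 0, 12], [0.02, 0, 0.08, 0, 0, 0, 12]]

```text
t: 14.55
tcp_pos: [0.5392, 0.0867, 0.1555]
tool_rot: [0.707, 0.024, -0.706, 0.024]
force: [1.1, -0.0, 4.8]
finger_gap: 0.178
```

The handle is past 0.3 rad with only about 1–2 N, so it is in the notch. I now follow the arc down.

Request:
carry_out:
  commands:
    - [[0.1, 0, 0.18, 0, 0, 0, 12], [0.18, 0, 0.36, 0, 0, 0, 12], [0.29, 0, 0.53, 0, 0, 0, 12], [0.41, 0, 0.69, 0, 0, 0, 12], [0.41, 0, 0.69, 0, 0, 0, 12]]

```text
t: 15.05
tcp_pos: [0.5213, 0.0855, 0.1445]
tool_rot: [-0.706, -0.024, 0.707, -0.024]
force: [1.5, 0.5, 0.6]
finger_gap: 0.177
```

```bash
python3 - <<'E'
from h import *
adv([.06,0,.56,0,0,0]);print(adv([.41,0,.69,0,0,0])[0])
w=snap('wrist','w8'); s=manip.sense(); print(s['tcp_pos'],s['force'])
E
```

```text
[0.52163475 0.08590626 0.1457797 ]
[0.52128657 0.08547761 0.14451887] [1.32556819 0.71916282 1.27734379]
```

View pics/w8.png

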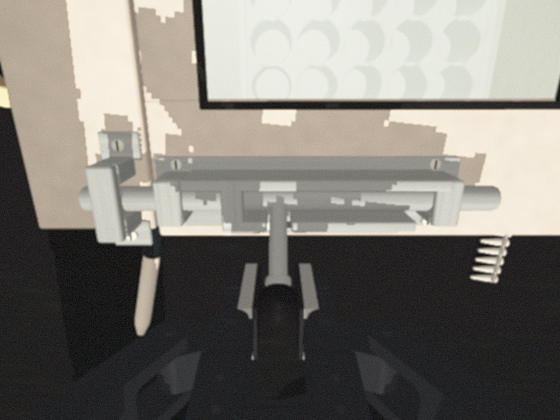

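The picture shows the handle leaning out through the notch, with the ball between the fingers at (278,305). I continue along the arc.

Request:
carry_out:
  commands:
    - [[0.14, 0, 0.14, 0, 0, 0, 12], [0.29, 0, 0.28, 0, 0, 0, 12], [0.45, 0, 0.39, 0, 0, 0, 12], [0.62, 0, 0.49, 0, 0, 0, 12], [0.62, 0, 0.49, 0, 0, 0, 12]]

```text
t: 15.6
tcp_pos: [0.5082, 0.0846, 0.1285]
tool_rot: [-0.706, -0.024, 0.708, -0.023]
force: [0.3, -1.2, 0.3]
finger_gap: 0.179
```

Request:
carry_out:
  commands:
    - [[0.18, 0, 0.08, 0, 0, 0, 12], [0.37, 0, 0.15, 0, 0, 0, 12], [0.57, 0, 0.19, 0, 0, 0, 12], [0.77, 0, 0.22, 0, 0, 0, 12], [0.77, 0, 0.22, 0, 0, 0, 12]]

```text
t: 16.1
tcp_pos: [0.5031, 0.0842, 0.1094]
tool_rot: [-0.706, -0.024, 0.708, -0.024]
force: [-0.6, -1.9, 2.8]
finger_gap: 0.179
```

```bash
python3 - <<'E'
from h import *
adv([.62,0,.49,0,0,0]);print(adv([.77,0,.22,0,0,0])[0])
w=snap('wrist','w9'); s=manip.sense(); print(s['tcp_pos'],s['force'],s['ft_torque'])
E
```

```text
[0.50391445 0.08475752 0.11103352]
[0.50308327 0.08426338 0.10963942] [ 0.73500473 -1.19521131  0.99668753] [0.15516684 0.07955279 0.00529979]
```

View pics/w9.png

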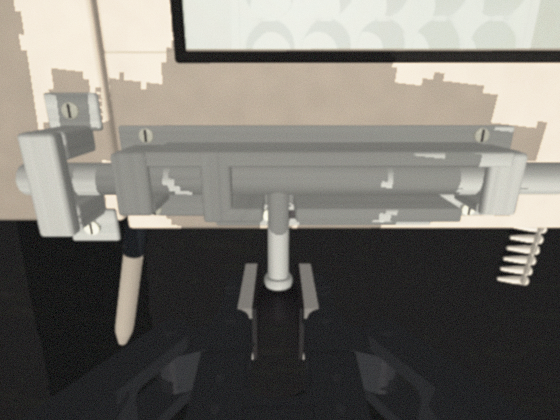

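Request:
carry_out:
  commands:
    - [[0.04, 0, 0, 0, 0, 0, 12], [0.06, 0, 0, 0, 0, 0, 12], [0.06, 0, 0, 0, 0, 0, 16], [0.04, 0, 0, 0, 0, 0, 30], [0.02, 0, 0, 0, 0, 0, 50]]

```text
t: 16.65
tcp_pos: [0.5048, 0.0842, 0.1099]
tool_rot: [0.707, 0.024, -0.706, 0.024]
force: [0.2, -0.4, -0.3]
finger_gap: 0.511
```

Request:
carry_out:
  commands:
    - [[0, 0, 0, 0, 0, 0, 55], [-0.3, 0, 0, 0, 0, 0, 55], [-1.0, 0, 0.2, 0, 0, 0, 55], [-2.0, 0, 0.6, 0, 0, 0, 55], [-3.0, 0, 1.0, 0, 0, 0, 55]]

```text
t: 17.15
tcp_pos: [0.4788, 0.0825, 0.1858]
tool_rot: [-0.707, -0.024, 0.707, -0.024]
force: [0.6, -0.4, -0.0]
finger_gap: 0.642
```

Request:
carry_out:
  commands:
    - [[-1.0, 0, 0.6, 0, 0, 0, 55], [-2.0, 0, 1.2, 0, 0, 0, 55], [-2.5, 0, 1.6, 0, 0, 0, 55], [-2.5, 0, 1.6, 0, 0, 0, 55], [-2.5, 0, 1.6, 0, 0, 0, 55]]

```text
t: 17.65
tcp_pos: [0.4395, 0.0798, 0.2477]
tool_rot: [0.707, 0.024, -0.706, 0.024]
force: [-0.2, -0.6, -0.2]
finger_gap: 0.645
```

```bash
python3 - <<'E'
from h import *
w=snap('wrist','w10'); s=manip.sense(); print(s['t'],s['tcp_pos'],s['force'])
x=snap('side','s10');t=snap('top','t10')
a=cv2.resize(x['image'][190:310,210:370,::-1],(400,300),interpolation=cv2.INTER_CUBIC);b=cv2.resize(t['image'][155:275,170:330,::-1],(400,300),interpolation=cv2.INTER_CUBIC)
cv2.imwrite('pics/f10.png',np.hstack([a,b]))
E
```

```text
17.7 [0.4395195  0.07977891 0.24712198] [-0.54211156 -0.20179388 -0.52845581]
```

View pics/w10.png

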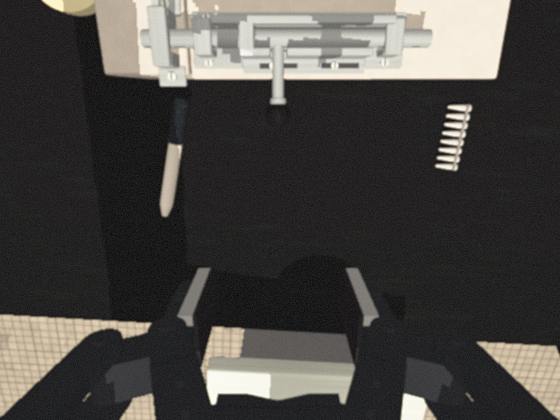

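View pics/f10.png

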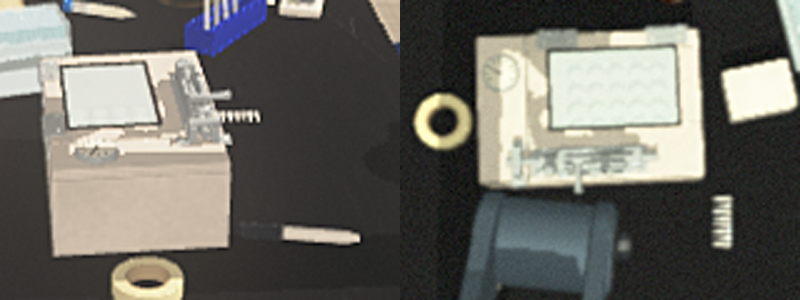

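The wrist view shows the handle pointing straight out over the front, with its collar at (278,101), and the rod through the keeper at (163,38). The side view shows the handle level at zoom (230,95). The surrounding things look unmoved. I'll check the angle in numbers.

```bash
python3 - <<'E'
from h import *
w=load('w10');x=load('s10')
cv2.imwrite('pics/sx.png',cv2.resize(x['image'][205:255,270:320,::-1],(600,600),interpolation=cv2.INTER_NEAREST))
print(tri(w,(278,101),x,(302,228)))
print(onz(w,278,101,.127))
E
```

```text
(array([0.51269451, 0.08546914, 0.12412994]), np.float64(0.0034632070767907806))
[0.51450273 0.08530584 0.127     ]
```

View pics/sx.png

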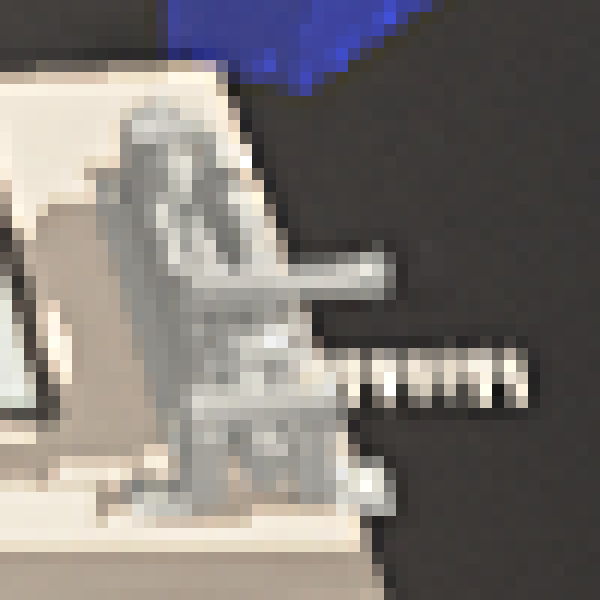

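The zoomed side view shows the handle level, ending at about (302,228) px. Its height of about 0.124–0.127 m matches the rod axis, so it is fully down.

```bash
python3 - <<'E'
from h import *
print(manip.sense()['force'].round(1)); print(manip.sign_off())
E
```

```text
[ 0.5 -0.1 -0.3]
the job is handed in; nothing more can be done
None
```

The lid is bolted and the job is handed in at about 18 s of the 61 s allowed; no verdict is reported.

**What I did:**
- I gripped the ball and pressed the lid home with about 22 N.
- I slid the bolt through the keeper and felt the stop at TCP y ≈ 0.0998, where the push reached at most 10 N.
- I backed off 12 mm and eased the press to 6 N. The handle passed the wall into the notch with at most 2.5 N sideways, and I swung it down the arc with a light grip.
- I let go and drew back about 150 mm.

**Last checks:**
- **Bolt:** the rod is through the keeper in the wrist view. By TCP travel it was slid about 34 mm from where it started.
- **Handle:** it is level, at about 1.55 rad by my estimate. The end of the handle triangulated to z ≈ 0.124 m, against about 0.127 m for the rod axis, with a 3.5 mm gap between the two rays.
- **Release:** the force on the tool is about zero.
- **Surroundings:** the tape roll, marker, strip and kit box look unmoved in the last views. I compared them by eye only. The blue rack is only partly in the last close-ups, but the arm never touched it.

**Disagreements:**
- The ball's height came out between 0.174 and 0.185 m depending on the views used.
- The lid sank only 3.2 mm by TCP reading when I expected 5 mm, with the arm flexing a few mm under load. I judged it home from the force, and the rod passing the keeper freely agreed.
- I did not measure the lid angle directly.

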